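# Roll the cap strips home on a tray of sample tubes

## Task

Take the hand roller from its cradle and roll it with steady pressure over the twelve cap strips on the tray of tubes in the cooler until every strip is pressed fully home; press firmly, but never with more than 25 N in all, which would crack the tubes, and let only the roller touch the cooler and the strips. Then set the roller back upright in its cradle and let go, leaving the other things on the worktop alone.

Things in the scene. Friction and masses are not known exactly. Their poses are not given: they have to be found in the camera images.
- cooler: dark grey open benchtop cooler box, 140 mm (its x) by 98 mm (y), rim at z = 0.034, does not move. In it, on a frozen gel pack, sits an aluminium tray (122 by 81 mm) of 96 small tubes in 12 columns of 8, 9 mm apart; on each column lies a white cap strip: 12 strips side by side, a nearly flat sheet. Origin: centre of the underside, z up; x runs across the strips (the way to roll), y along them
- sheet_mid (a point): point on the cooler at z = 0.046, below the middle of the sheet of strips (107 mm along cooler x, 74 mm along y). The gel pack is uneven: the sheet, when all strips are home, lies an unknown 0 to 6 mm above this point and slopes along x by up to 0.025 rad either way; its height is not measured and must be felt. The tray does not give under the roller
- roller: palm-grip hand roller, about 0.3 kg: black rubber roller, 28 mm diameter, 78 mm long, free to turn on an axle along the tool's y (at z = 0.014); over it a white canopy 46 mm (x) by 88 mm (y), z = 0.022 to 0.031, and the grip on top. Origin: underside of the rubber at mid-width, z up. A half turn about z gives the same tool
- roller_grip (a point): centre of the roller's dark grey grip block: 24 mm thick (tool x, pinch across this), 64 mm long (tool y), 52 mm tall, at tool z = 0.056, so from tool z = 0.030 to 0.082
- cradle: dark grey open cradle, 62 mm (x) by 104 mm (y), walls 4 mm thick, 36 mm high, inside 54 by 96 mm, does not move. Two rails along y carry the canopy's underside at z = 0.027: the parked roller stands upright, origin at cradle z = 0.005, tool x along cradle x (either way round), rubber hanging free. Origin: centre of the underside, z up
- strip_1 (a joint): how far (m) cap strip 1, at cooler x = -0.0495, is pushed into its tubes: 0 = fully proud, 0.003 = home (stop); starts at 0 to 0.0006. A strip is rigid, flat-topped, 8 mm wide, 74 mm long, and only slides down. Tapered press fit: about 5 N starts it, 8 N brings it home, friction keeps it there. Noisy reading: average many
- strip_2 (a joint): the same for cap strip 2, at cooler x = -0.0405. Rolling down a row of strips takes a steady downward push of 11 to 15 N, since the next strip shares it; the contact force on the roller also has fore-and-aft parts and totals about a quarter more than the downward push; over 25 N in all cracks tubes
- strip_3 (a joint): the same for cap strip 3, at cooler x = -0.0315
- strip_4 (a joint): the same for cap strip 4, at cooler x = -0.0225
- strip_5 (a joint): the same for cap strip 5, at cooler x = -0.0135
- strip_6 (a joint): the same for cap strip 6, at cooler x = -0.0045
- strip_7 (a joint): the same for cap strip 7, at cooler x = +0.0045
- strip_8 (a joint): the same for cap strip 8, at cooler x = +0.0135
- strip_9 (a joint): the same for cap strip 9, at cooler x = +0.0225
- strip_10 (a joint): the same for cap strip 10, at cooler x = +0.0315
- strip_11 (a joint): the same for cap strip 11, at cooler x = +0.0405
- strip_12 (a joint): the same for cap strip 12, at cooler x = +0.0495
- vial_a: small closed glass medicine vial (21 mm across, 38 mm tall) standing upright behind the work; bystander, origin under its centre
- vial_b: second vial of the same size beside it; bystander, origin under its centre
- spare_strip: short spare strip of five larger stopper caps (52x70x6 mm) lying flat near the front edge of the worktop; bystander, origin under its centre
- syringe: capped syringe (19x135x9 mm) lying near the front edge of the worktop; bystander, origin under its centre
- ointment: small ointment tube (21x64x13 mm) lying near the front edge of the worktop; bystander, origin under its centre
- tweezers: steel forceps (17x124x8 mm) lying on the right side of the worktop; bystander, origin under its centre

How it is judged:
On the way, in this order (a step that is already met when the one before it is completed fails the run):
1. the roller is lifted out of its cradle (z of roller in the frame of cradle above 0.035 m), for 0.2 s.
2. the roller stays on the cap strips, pressing with over 3 N, for a second without lifting off (z of roller in the frame of cradle above 0.035 m and contact force between roller and cooler above 3 N), for 1 s.
3. all twelve cap strips are pressed home (within 0.7 mm of the stop) while the roller is out of its cradle (value of joint each of strip_1, strip_2, strip_3, strip_4, strip_5, strip_6, strip_7, strip_8, strip_9, strip_10, strip_11, strip_12 above 0.0023 m and z of roller in the frame of cradle above 0.035 m), for 0.2 s.
At the end, for the whole second after the job is handed in: All twelve strips are within 0.7 mm of home; the roller is released, still and upright (within 0.12 rad) in its cradle, its origin within 12 mm of the cradle's axis and no more than 9 mm above the cradle's underside (value of joint each of strip_1, strip_2, strip_3, strip_4, strip_5, strip_6, strip_7, strip_8, strip_9, strip_10, strip_11, strip_12 above 0.0023 m and horizontal distance between roller and cradle below 0.012 m and z of roller in the frame of cradle below 0.009 m and angle between roller's own z axis and vertical below 0.12 rad and linear speed of roller below 0.02 m/s and contact force between the fingers and roller below 0.2 N); the robot touches nothing.
It fails at once if the roller presses on the strips or cooler with more than 25 N (contact force between roller and cooler above 25 N).
It fails at once if the arm or fingers push on the cooler or its strips (contact force between any of the fingers, the arm and cooler above 2 N).
It fails at once if another thing on the worktop is moved by more than 15 mm (distance of any of vial_a, vial_b, spare_strip, syringe, ointment, tweezers from where it was at the start of the episode above 0.015 m).
It also fails if it takes over 67 s, if anything falls off the work surface, if the arm or the gripper's body presses on something with over 40 N, if the wrist force passes 120 N, or if a joint passes its speed limit or range.

## Robot

A 7-joint arm with a two-finger parallel gripper is mounted at the origin on a cart in front of the work surface, level with it; the furniture and walls round the work are solid. World frame = base frame: x ahead of the robot, y to its left, z up, the work surface at z = 0. Lengths are in m, angles in rad, forces in N, time in s.
With the tool pointing down it reaches from about 0.425 to 0.875 m from the base axis. Payload 4.7 kg.
Tool frame: the origin (TCP) lies on the mounting face of the last link; the fingertips stand 182 mm ahead of it and the grasp point (between the pads) lies ahead of it (ctrl.grip_point_offset is the z of the grasp point in the tool frame, in m); z points along the fingers, y is the line along which they close (so a half turn about z gives the same grasp; the last joint's range is limited). The gripper opens to 87 mm and grips with 3 to 60 N. Pads are 19 mm wide; open, the fingers measure 117 mm over their backs; the gripper's body (75 mm by 190 mm) begins 51 mm behind the grasp point.
Start: joints at [-1.249, 0.321, -0.07, 1.45, 0.023, 1.371, -0.057], TCP at [0.197, 0.619, 0.405] pointing down, gripper open.
Joint ranges: [-2.86, 2.86], [-0.3, 2.09], [-1.38, 1.24], [0.06, 2.45], [-1.56, 4.7], [0.09, 2.05], [-2.69, 2.69]. Speed limits (rad/s): [2.57, 2.57, 3.14, 3.14, 3.14, 3.14, 3.14].

## Interface

Orientations are given as a rotation vector (axis times angle).
In Python, from bench import ctrl gives the robot as it stands.
- The arm moves only by the shell command python3 -m inch 'ROWS' [FORCE]. ROWS is rows parted by semicolons, their numbers by spaces, 1 to 20 of them, each of 5 numbers: dx, dy, dz in m, then a turn about the tool's z in rad, then the opening from 0.0 (shut) to 1.0 (fully open); each row is the pose to reach, as a shift and turn from the pose commanded when the command began, along the tool's axes at that moment; what a row does not reach only later rows make up. A row lasts 1/10 s, in which the tool goes at most 0.05 m and 0.15 rad, less where a joint would pass 70% of its speed; a pose out of reach is approached as far as the arm can. The fingers move at their own pace and stop on an object; FORCE is the grip in N (left out, the last holds). Time passes only in rows, so rows that do not move let the fingers close. It prints the time, the measured TCP pose, the force, the opening and the grip force at its end.
- ctrl.get_state(): the state, without advancing time (a new reading comes with each control period).
- ctrl.get_image(name): name is "scene" or "side" or "wrist"; returns (picture, depth): 420x560x3 uint8, red, green, blue; 420x560 float32, m along the optical axis (not along the pixel's ray), 0 where there is no reading.
- ctrl.camera_model(name): a dict with "vertical_fov" (degrees; the focal length in pixels is half the picture's height over the tangent of half this angle, whatever the lens; pixels are square), "cx", "cy" (the principal point, pixels), "rvec" (rotation vector, rad) and "tvec" (3), from world to camera coordinates, as OpenCV has them; the wrist camera has in their place "hand_eye" (4x4, takes a point from camera to tool coordinates, whose origin is the TCP and whose axes are the flange's). Camera axes: x right, y down, z forward; pixel columns grow to the right and rows downward; lengths in m; the calibration is good to about 2 mm. A picture is of the moment at which its call begins: read the wrist's pose just before it. camera_model takes no time and is no camera call.
- ctrl.close_job(): hands the job in; it is judged then, once.
The state is a dict: "time": time; "joint_positions": joint angles; "qd": joint speeds; "joint_torque": joint torques, N m; "position": TCP position; "tool_rot": TCP orientation; "ft_force": force on the tool from outside, world axes, zero at the start; "torque": the same for the moment, N m; "grip_width": opening from 0.0 (shut) to 1.0 (fully open); "grip_force": force on a finger pad.
Only numpy, scipy, OpenCV 4.12 (cv2) and the standard library are available. Lean on these libraries where they do the work, as an engineer would, in place of code of your own. Each camera call takes 0.05 s, during which the arm holds its last target. There are 200 camera calls.

## Working session

There is one attempt and no reset: what is moved stays moved. The work goes in short steps, Python scripts to look and compute and a shell command to move; the robot and the scene stay as the last step left them, time stands still between calls to the robot, and variables do not carry over. Pictures are saved under pics/ and viewed, at most 10 in all, crops included, and the job is handed in when it is done.

```bash
ls; mkdir -p pics; python3 - <<'E'
from bench import ctrl
import cv2,numpy as np
s=ctrl.get_state();print(s);print(ctrl.grip_point_offset)
for n in ("scene","side"):
    im,d=ctrl.get_image(n);cv2.imwrite(f"pics/{n}0.png",im[:,:,::-1]);np.savez(f"pics/{n}0.npz",im=im,d=d);print(n,ctrl.camera_model(n))
print(ctrl.camera_model("wrist"))
E
```

```text
pics
{'time': 0.0, 'joint_positions': array([-1.24888687,  0.32183786, -0.07003895,  1.45168343,  0.02261738,
        1.37073357, -0.05688831]), 'qd': array([ 0.00052605,  0.00105175,  0.00025508, -0.00152008, -0.00149576,
        0.00060108, -0.00051344]), 'joint_torque': array([ 8.58662133e-05, -4.91285169e+01, -4.03785193e-01, -3.12525630e+01,
       -6.39919331e-02,  4.35158762e-02,  1.69685436e-04]), 'position': array([0.19693084, 0.6192466 , 0.40364692]), 'tool_rot': array([-4.81570577e-01, -3.10429838e+00,  2.93608174e-03]), 'ft_force': array([-0.37759661, -0.71836558,  0.09538068]), 'torque': array([-0.04518036, -0.05324049,  0.04228197]), 'grip_force': 0.0, 'grip_width': 0.9987728259973742}
0.1635
scene {'vertical_fov': 47.62383671100223, 'cx': 274.7266477913599, 'cy': 210.74424617209678, 'rvec': array([ 0.96485295, -2.15005681,  1.30780547]), 'tvec': array([0.30803752, 0.26840647, 0.70864961])}
side {'vertical_fov': 51.65755123229336, 'cx': 284.71632516561664, 'cy': 209.77846650306634, 'rvec': array([ 2.2081151 , -0.60849879,  0.29106702]), 'tvec': array([-0.46874862,  0.18736977,  0.95146493])}
{'vertical_fov': 64.87943359104548, 'cx': 278.2038933585954, 'cy': 213.25248946525164, 'hand_eye': array([[ 2.33633807e-06, -9.62037614e-01, -2.72916890e-01,
         7.36834406e-02],
       [ 9.99999946e-01,  9.22008124e-05, -3.16449128e-04,
        -5.18410354e-04],
       [ 3.29599123e-04, -2.72916874e-01,  9.62037562e-01,
         2.03389912e-02],
       [ 0.00000000e+00,  0.00000000e+00,  0.00000000e+00,
         1.00000000e+00]])}
```

View pics/scene0.png

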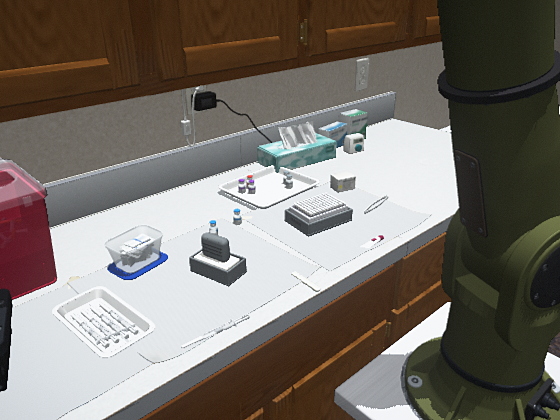

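View pics/side0.png

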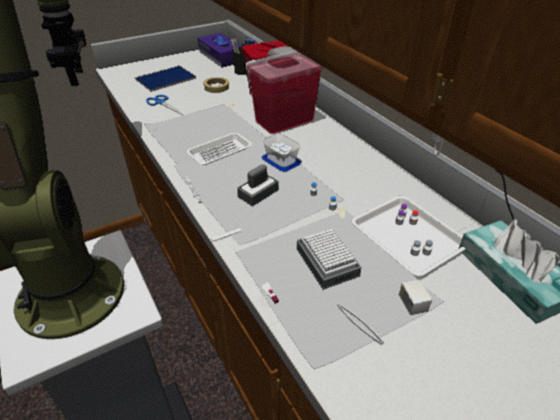

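Scene picture: the roller is in its cradle at about (217,255) and the cooler at (318,212). Side picture: roller at (258,185), cooler at (328,257), vials at (314,188) and (333,203). Next I measure them by depth and colour.

```bash
cat > h.py <<'E'
import numpy as np,cv2
from scipy.spatial.transform import Rotation as R
from bench import ctrl
def T_cw(n,st=None):
    m=ctrl.camera_model(n)
    if n=="wrist":
        st=st or ctrl.get_state();A=np.eye(4);A[:3,:3]=R.from_rotvec(st['tool_rot']).as_matrix();A[:3,3]=st['position']
        return A@m['hand_eye']
    A=np.eye(4);A[:3,:3]=R.from_rotvec(m['rvec']).as_matrix();A[:3,3]=m['tvec'];return np.linalg.inv(A)
def cloud(n,d,T=None):
    m=ctrl.camera_model(n);T=T_cw(n) if T is None else T
    f=d.shape[0]/2/np.tan(np.radians(m['vertical_fov'])/2)
    v,u=np.mgrid[:d.shape[0],:d.shape[1]]
    P=np.stack([(u-m['cx'])/f*d,(v-m['cy'])/f*d,d],-1)
    return P@T[:3,:3].T+T[:3,3]
def rect(p):
    (c,s,a)=cv2.minAreaRect((p[:,:2]*1000).astype(np.float32));return np.round(np.array(c)/1000,4),np.round(s,1),round(a,1)
E
python3 - <<'E'
from h import *
for n,bx in (("scene",dict(roller=(185,228,250,288),cooler=(280,188,358,240))),("side",dict(roller=(232,160,285,208),cooler=(290,224,366,290)))):
    z=np.load(f"pics/{n}0.npz");P=cloud(n,z['d']);g=z['im'].max(2)
    for k,(a,b,c,e) in bx.items():
        q=P[b:e,a:c].reshape(-1,3);gg=g[b:e,a:c].ravel();ok=q[:,2]>-.05
        q,gg=q[ok],gg[ok]
        print(n,k,'hist',np.histogram(q[:,2],bins=np.arange(-.02,.11,.01))[0])
        sel={'roller':[(.078,.1),(.028,.045)],'cooler':[(.026,.041),(.043,.062)]}[k]
        for lo,hi in sel:
            m=(q[:,2]>lo)&(q[:,2]<hi);print(lo,hi,m.sum(),q[m].mean(0).round(4),rect(q[m]))
E
```

```text
scene roller hist [   0  738 1363  264  266  605  104  115  117  126  188    0]
0.078 0.1 215 [0.521  0.1132 0.0836] (array([0.5242, 0.112 ]), array([63.4, 22.1]), 16.7)
0.028 0.045 710 [0.5111 0.1161 0.0345] (array([0.5246, 0.1097]), array([105.9,  64.8]), 15.2)
scene cooler hist [   0  716 1525  308  276  376  442  401    0    0    0    0]
0.026 0.041 511 [ 0.5162 -0.1807  0.033 ] (array([ 0.5387, -0.2069]), array([144.3, 101.1]), 81.6)
0.043 0.062 718 [ 0.5358 -0.2009  0.0494] (array([ 0.5381, -0.2038]), array([120.1,  82.4]), 83.3)
side roller hist [   0  128 1365  149  145  391   46   64   57   64  124    4]
0.078 0.1 142 [0.5221 0.1059 0.0848] (array([0.5244, 0.1088]), array([59.5, 24.3]), 13.9)
0.028 0.045 437 [0.5195 0.0989 0.0352] (array([0.5635, 0.1227]), array([193.2,  69.7]), 18.7)
side cooler hist [   0  249 2430  202  273  468  522  860    0    0    0    0]
0.026 0.041 610 [ 0.5173 -0.2337  0.0332] (array([ 0.5387, -0.2067]), array([141.9,  99.6]), 83.4)
0.043 0.062 1299 [ 0.5348 -0.2129  0.0504] (array([ 0.5378, -0.2072]), array([121.7,  80. ]), 83.6)
```

```bash
cat >> h.py <<'E'
def yaw(st):  # world angle (deg) of tool y
    y=R.from_rotvec(st['tool_rot']).as_matrix()[:,1];return np.degrees(np.arctan2(y[1],y[0]))
def delta(p,yw,st=None):
    st=st or ctrl.get_state();M=R.from_rotvec(st['tool_rot']).as_matrix()
    t=(yw-yaw(st)+90)%180-90
    print('d',(M.T@(np.array(p)-st['position'])).round(4),'turn',round(-np.radians(t),4),'pos',st['position'].round(4),'yaw',round(yaw(st),2),'axis z',M[:,2].round(4),'t',st['time'])
E
python3 - <<'E'
from h import *
z=np.load("pics/side0.npz");P=cloud("side",z['d']);im=z['im'].astype(int)
m=(im[...,0]>90)&(im[...,1]<60)&(P[...,2]>.03);m[:,:245]=0;m[:,322:]=0
q=P[m];print('sharps',q.min(0),q.max(0))
delta([.5245,.11,.38],105.5)
E
```

```text
sharps [ 0.08594236 -0.75734941  0.09330344] [0.97817114 0.94546671 0.76102168]
d [-0.4665 -0.3861  0.0245] turn -0.5783 pos [0.1969 0.6193 0.4038] yaw 72.37 axis z [-4.0e-04 -1.7e-03 -1.0e+00] t 0.1
```

```bash
r="-0.466 -0.386 0.024 -0.578 1"; python3 -m inch '-0.466 -0.386 0.024 -0.578 1;-0.466 -0.386 0.024 -0.578 1;-0.466 -0.386 0.024 -0.578 1;-0.466 -0.386 0.024 -0.578 1;-0.466 -0.386 0.024 -0.578 1;-0.466 -0.386 0.024 -0.578 1;-0.466 -0.386 0.024 -0.578 1;-0.466 -0.386 0.024 -0.578 1;-0.466 -0.386 0.024 -0.578 1;-0.466 -0.386 0.024 -0.578 1;-0.466 -0.386 0.024 -0.578 1;-0.466 -0.386 0.024 -0.578 1;-0.466 -0.386 0.024 -0.578 1;-0.466 -0.386 0.024 -0.578 1;-0.466 -0.386 0.024 -0.578 1;-0.466 -0.386 0.024 -0.578 1' 55
python3 - <<'E'
from h import *
st=ctrl.get_state();im,d=ctrl.get_image("wrist");cv2.imwrite("pics/w1.png",im[:,:,::-1])
P=cloud("wrist",d,T_cw("wrist",st));np.savez("pics/w1.npz",im=im,P=P)
near=np.hypot(P[...,0]-.5245,P[...,1]-.11)<.08
for lo,hi in((.08,.095),(.029,.045)):
    m=near&(P[...,2]>lo)&(P[...,2]<hi);print(m.sum(),P[m].mean(0),rect(P[m]))
delta([.5245,.11,.38],105.5)
E
```

```text
time: 1.7
position: [0.5234, 0.1124, 0.3806]
tool_rot: [0.428, -3.112, -0.001]
ft_force: [0.3, -0.4, -1.1]
grip_width: 1.0
grip_force: 0.0
1633 [0.52350673 0.10897102 0.08513359] (array([0.5249, 0.1093]), array([60.7, 22.5]), 16.1)
3345 [0.51848929 0.10710023 0.03528772] (array([0.5245, 0.108 ]), array([104.2,  62.1]), 15.4)
d [-0.0004 -0.0025  0.0007] turn 0.0031 pos [0.5234 0.1123 0.3807] yaw 105.67 axis z [-4.e-04  5.e-04 -1.e+00] t 1.75
```

View pics/w1.png

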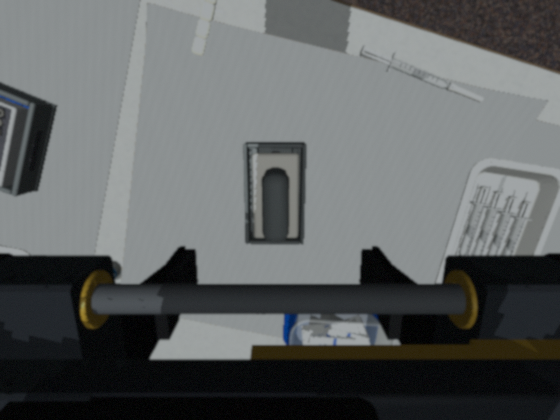

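Wrist picture: the cradle and roller sit square in the view, centred at (275,192), with clear space all round. I go down to the grip and close.

```bash
python3 -c "
from h import *
delta([.5247,.1087,.2245],105.4)"
```

```text
d [-0.0003 -0.0039  0.1562] turn 0.0048 pos [0.5234 0.1123 0.3807] yaw 105.67 axis z [-4.e-04  5.e-04 -1.e+00] t 1.75
```

```bash
python3 -m inch '0 -0.004 0.05 0.005 1;0 -0.004 0.10 0.005 1;0 -0.004 0.13 0.005 1;0 -0.004 0.145 0.005 1;0 -0.004 0.156 0.005 1;0 -0.004 0.156 0.005 1;0 -0.004 0.156 0.005 1'; python3 -c "
from h import *
delta([.5247,.1087,.2245],105.4)"
```

```text
time: 2.45
position: [0.5255, 0.1072, 0.2256]
tool_rot: [-0.417, 3.112, 0.001]
ft_force: [-0.7, -0.7, -0.1]
grip_width: 1.001
grip_force: 0.0
d [0.0004 0.0017 0.0011] turn -0.0026 pos [0.5255 0.1072 0.2256] yaw 105.25 axis z [ 1.3e-03  6.0e-04 -1.0e+00] t 2.45
```

```bash
python3 -m inch '0 0 0 0 0.3;0 0 0 0 0;0 0 0 0 0;0 0 0 0 0;0 0 0 0 0;0 0 0 0 0;0 0 0 0 0;0 0 0 0 0;0 0 0 0 0;0 0 0 0 0' 55; python3 -c "
from h import *
delta([.5247,.1087,.2245],105.4)"
```

```text
time: 3.45
position: [0.5251, 0.1071, 0.2248]
tool_rot: [0.416, -3.114, -0.001]
ft_force: [-1.1, 2.1, 0.3]
grip_width: 0.274
grip_force: 55.0
d [-0.0001  0.0016  0.0003] turn -0.0031 pos [0.5251 0.1071 0.2248] yaw 105.22 axis z [-1.e-04  7.e-04 -1.e+00] t 3.45
```

```bash
python3 -m inch '0 0 -0.02 0 0;0 0 -0.06 0 0;0 0 -0.10 0 0;0 0 -0.14 0 0;0 0 -0.155 0 0;0 0 -0.155 0 0;0 0 -0.155 0 0;0 0 -0.155 0 0'; python3 -c "
from h import *
delta([.61,-.2,.38],83.4)"
```

```text
time: 4.25
position: [0.5244, 0.1064, 0.377]
tool_rot: [0.415, -3.11, 0.002]
ft_force: [-0.1, 0.5, -3.4]
grip_width: 0.274
grip_force: 55.0
d [-0.0023 -0.3182 -0.0028] turn 0.3804 pos [0.5244 0.1064 0.377 ] yaw 105.2 axis z [-0.0043 -0.0016 -1.    ] t 4.25
```

```bash
python3 -m inch '0 -0.04 0 0.1 0;0 -0.09 0 0.2 0;0 -0.14 0 0.3 0;0 -0.19 0 0.38 0;0 -0.24 0 0.38 0;0 -0.28 0 0.38 0;0 -0.305 0 0.38 0;0 -0.318 0 0.38 0;0 -0.318 0 0.38 0;0 -0.318 0 0.38 0;0 -0.318 0 0.38 0'; python3 - <<'E'
from h import *
st=ctrl.get_state();im,d=ctrl.get_image("wrist");cv2.imwrite("pics/w2.png",im[:,:,::-1])
P=cloud("wrist",d,T_cw("wrist",st));np.savez("pics/w2.npz",im=im,P=P)
near=np.hypot(P[...,0]-.5385,P[...,1]+.2065)<.1
for lo,hi in((.027,.040),(.043,.062),(.048,.062)):
    m=near&(P[...,2]>lo)&(P[...,2]<hi);print(m.sum(),P[m].mean(0),rect(P[m]))
delta([.5385,-.2065,.38],83.4)
E
```

```text
time: 5.35
position: [0.6088, -0.1979, 0.3793]
tool_rot: [-0.175, -3.136, -0.003]
ft_force: [0.2, -0.3, -3.1]
grip_width: 0.271
grip_force: 55.0
3181 [ 0.53592831 -0.2089523   0.03291096] (array([ 0.54 , -0.208]), array([140.5,  98.5]), 83.0)
10318 [ 0.53851519 -0.20820768  0.04918438] (array([ 0.5399, -0.2079]), array([120.8,  79.6]), 83.3)
7247 [ 0.53869671 -0.20800477  0.05142644] (array([ 0.5401, -0.2079]), array([106.3,  75.2]), 83.2)
d [ 0.0689 -0.0162 -0.0004] turn 0.0035 pos [ 0.6088 -0.198   0.3796] yaw 83.6 axis z [-1.0e-04  1.5e-03 -1.0e+00] t 5.4
```

View pics/w2.png

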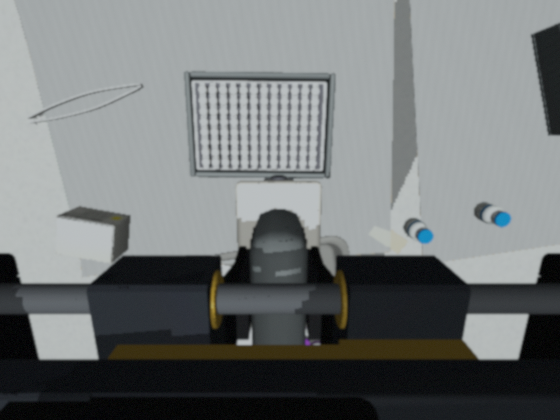

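Wrist picture: the cooler is at (262,125) with the strips clearly visible. The canopy is centred at (279,200), and the vials are at (420,232) and (495,215), away from the path. I fit the sheet plane and work out the approach.

```bash
python3 - <<'E'
from h import *
P=np.load("pics/w2.npz")['P'];c=np.array([.5397,-.2078]);a=np.radians(83.2);ex=np.array([np.cos(a),np.sin(a)]);ey=np.array([-ex[1],ex[0]])
q=P.reshape(-1,3);u=(q[:,:2]-c)@ex;v=(q[:,:2]-c)@ey
m=(abs(u)<.054)&(abs(v)<.035)&(q[:,2]>.045)
A=np.c_[u[m],v[m],np.ones(m.sum())];print(np.linalg.lstsq(A,q[m,2],rcond=None)[0])
for k in range(12):
    x=-.0495+.009*k;n=m&(abs(u-x)<.003);print(k,round(x,4),np.percentile(q[n,2],[20,50,80]).round(4))
t=c-ex*.0495;print(t);delta([*t,.33],83.2)
E
```

```text
[ 0.48066176 -3.32316156  0.13341635]
0 -0.0495 [0.051  0.0517 0.0524]
1 -0.0405 [0.0511 0.0518 0.0525]
2 -0.0315 [0.0509 0.0516 0.0522]
3 -0.0225 [0.052  0.2807 0.2899]
4 -0.0135 [0.0518 0.2813 0.2899]
5 -0.0045 [0.0518 0.2793 0.2898]
6 0.0045 [0.0511 0.0521 0.19  ]
7 0.0135 [0.0511 0.0521 0.1896]
8 0.0225 [0.0512 0.0521 0.1897]
9 0.0315 [0.0513 0.1899 0.2832]
10 0.0405 [0.0517 0.2804 0.29  ]
11 0.0495 [0.0514 0.2817 0.2901]
[ 0.533839   -0.25695179]
d [ 0.0679 -0.067   0.0495] turn 0.007 pos [ 0.6088 -0.198   0.3796] yaw 83.6 axis z [-1.0e-04  1.5e-03 -1.0e+00] t 5.4
```

```bash
python3 -m inch '0.03 -0.03 0 0.007 0;0.06 -0.06 0 0.007 0;0.068 -0.067 0.03 0.007 0;0.068 -0.067 0.06 0.007 0;0.068 -0.067 0.082 0.007 0;0.068 -0.067 0.09 0.007 0;0.068 -0.067 0.09 0.007 0;0.068 -0.067 0.09 0.007 0;0.068 -0.067 0.09 0.007 0' ; python3 - <<'E'
from h import *
delta([.5338,-.2570,.272],83.2)
print(ctrl.get_state()['ft_force'])
E
```

```text
time: 6.3
position: [0.534, -0.2592, 0.2913]
tool_rot: [0.19, 3.133, -0.001]
ft_force: [0.6, -0.0, -3.2]
grip_width: 0.275
grip_force: 55.0
d [0.0005 0.0022 0.0193] turn -0.0025 pos [ 0.534  -0.2592  0.2913] yaw 83.05 axis z [ 2.6e-03 -8.0e-04 -1.0e+00] t 6.3
[ 0.62677476 -0.04904496 -3.15417519]
```

```bash
python3 -m inch '0 0.002 0.01 0 0;0 0.002 0.015 0 0;0 0.002 0.015 0 0;0 0.002 0.016 0 0;0 0.002 0.016 0 0'; for i in 1 ; do python3 -m inch '0 0 0.0005 0 0;0 0 0.001 0 0;0 0 0.001 0 0' | sed -n 2,4p; done
```

```text
time: 6.8
position: [0.5335, -0.2572, 0.2737]
tool_rot: [-0.192, -3.136, 0.0]
ft_force: [-0.8, 0.2, -2.3]
grip_width: 0.268
grip_force: 55.0
position: [0.5336, -0.2571, 0.2728]
tool_rot: [0.191, 3.136, 0.0]
ft_force: [0.1, -0.5, -2.8]
```

```bash
python3 -m inch '0 0 0.0005 0 0;0 0 0.001 0 0;0 0 0.001 0 0' | sed -n 2,4p
```

```text
position: [0.5336, -0.2571, 0.2719]
tool_rot: [0.191, 3.136, 0.0]
ft_force: [0.2, 1.1, -2.0]
```

```bash
python3 -m inch '0 0 0.0005 0 0;0 0 0.001 0 0;0 0 0.001 0 0' | sed -n 2,4p
```

```text
position: [0.5336, -0.2573, 0.2712]
tool_rot: [0.191, 3.135, -0.0]
ft_force: [-0.5, 0.3, 2.1]
```

```bash
python3 -m inch '0 0 0.0005 0 0;0 0 0.001 0 0;0 0 0.001 0 0' | sed -n 2,4p
```

```text
position: [0.5335, -0.2576, 0.2702]
tool_rot: [0.192, 3.135, -0.001]
ft_force: [-2.6, -0.7, 4.7]
```

```bash
python3 -m inch '0 0 0.0005 0 0;0 0 0.001 0 0;0 0 0.001 0 0' | sed -n 2,4p
```

```text
position: [0.5334, -0.2581, 0.2696]
tool_rot: [0.192, 3.135, -0.002]
ft_force: [-2.0, -1.4, 8.2]
```

```bash
python3 -m inch '0 0.001 0.0003 0 0;0 0.002 0.0005 0 0;0 0.003 0.0005 0 0;0 0.004 0.0005 0 0' | sed -n 2,4p
```

```text
position: [0.5338, -0.255, 0.2695]
tool_rot: [0.193, 3.134, -0.005]
ft_force: [-2.7, -2.9, 7.7]
```

```bash
python3 -m inch '0 0.001 0 0 0;0 0.002 0 0 0;0 0.003 0 0 0;0 0.004 0 0 0' | sed -n 2,4p
```

```text
position: [0.5345, -0.2498, 0.2692]
tool_rot: [0.192, 3.135, -0.001]
ft_force: [-2.8, -0.8, 8.5]
```

```bash
python3 -m inch '0 0.001 0.0003 0 0;0 0.002 0.0006 0 0;0 0.003 0.0006 0 0;0 0.004 0.0006 0 0;0 0.005 0.0006 0 0;0 0.006 0.0006 0 0' | sed -n 2,4p
```

```text
position: [0.535, -0.2452, 0.2691]
tool_rot: [0.193, 3.134, -0.004]
ft_force: [-3.8, -2.1, 9.4]
```

```bash
python3 -m inch '0 0.001 0 0 0;0 0.002 0 0 0;0 0.003 0 0 0;0 0.004 0 0 0;0 0.005 0 0 0;0 0.006 0 0 0' | sed -n 2,4p
```

```text
position: [0.5357, -0.2394, 0.2689]
tool_rot: [0.193, 3.134, -0.005]
ft_force: [-3.1, -4.3, 7.2]
```

```bash
python3 -m inch '0 0.001 0 0 0;0 0.002 0 0 0;0 0.003 0 0 0;0 0.004 0 0 0;0 0.005 0 0 0;0 0.006 0 0 0' | sed -n 2,4p
```

```text
position: [0.5367, -0.2322, 0.2689]
tool_rot: [0.192, 3.135, -0.002]
ft_force: [-3.8, -1.6, 9.5]
```

```bash
python3 -m inch '0.0003 0.001 0.0003 0 0;0.0006 0.002 0.0006 0 0;0.0006 0.003 0.0006 0 0;0.0006 0.004 0.0006 0 0;0.0006 0.005 0.0006 0 0;0.0006 0.006 0.0006 0 0' | sed -n 2,4p
```

```text
position: [0.537, -0.2274, 0.2689]
tool_rot: [0.193, 3.133, -0.005]
ft_force: [-3.5, -2.9, 10.4]
```

```bash
python3 -m inch '0 0.001 0 0 0;0 0.002 0 0 0;0 0.003 0 0 0;0 0.004 0 0 0;0 0.005 0 0 0;0 0.006 0 0 0;0 0.007 0 0 0' | sed -n 2,4p
```

```text
position: [0.5378, -0.2207, 0.2688]
tool_rot: [0.193, 3.133, -0.006]
ft_force: [-3.1, -3.9, 8.7]
```

```bash
python3 -m inch '0 0.001 0 0 0;0 0.002 0 0 0;0 0.003 0 0 0;0 0.004 0 0 0;0 0.005 0 0 0;0 0.006 0 0 0;0 0.007 0 0 0' | sed -n 2,4p
```

```text
position: [0.5387, -0.2133, 0.2688]
tool_rot: [0.193, 3.133, -0.005]
ft_force: [-3.0, -2.9, 10.1]
```

```bash
python3 -m inch '0 0.001 0 0 0;0 0.002 0 0 0;0 0.003 0 0 0;0 0.004 0 0 0;0 0.005 0 0 0;0 0.006 0 0 0;0 0.007 0 0 0' | sed -n 2,4p
```

```text
position: [0.5398, -0.2055, 0.2688]
tool_rot: [0.192, 3.133, -0.002]
ft_force: [-3.4, -1.7, 10.1]
```

```bash
python3 -m inch '0 0.001 0 0 0;0 0.002 0 0 0;0 0.003 0 0 0;0 0.004 0 0 0;0 0.005 0 0 0;0 0.006 0 0 0;0 0.007 0 0 0;0 0.008 0 0 0;0 0.009 0 0 0' | sed -n 2,4p
```

```text
position: [0.5409, -0.1965, 0.2687]
tool_rot: [0.192, 3.133, -0.002]
ft_force: [-2.9, -2.2, 10.4]
```

```bash
python3 -m inch '0 0.001 0 0 0;0 0.002 0 0 0;0 0.003 0 0 0;0 0.004 0 0 0;0 0.005 0 0 0;0 0.006 0 0 0;0 0.007 0 0 0;0 0.008 0 0 0;0 0.009 0 0 0' | sed -n 2,4p
```

```text
position: [0.5421, -0.1874, 0.2687]
tool_rot: [0.192, 3.133, -0.001]
ft_force: [-3.8, -1.6, 9.5]
```

```bash
python3 -m inch '0 0.001 0 0 0;0 0.002 0 0 0;0 0.003 0 0 0;0 0.004 0 0 0;0 0.005 0 0 0;0 0.006 0 0 0;0 0.007 0 0 0;0 0.008 0 0 0;0 0.009 0 0 0' | sed -n 2,4p
```

```text
position: [0.5432, -0.1785, 0.2687]
tool_rot: [0.192, 3.133, -0.002]
ft_force: [-3.5, -2.3, 10.8]
```

```bash
python3 -m inch '0 0.001 0 0 0;0 0.002 0 0 0;0 0.003 0 0 0;0 0.004 0 0 0;0 0.005 0 0 0;0 0.006 0 0 0;0 0.007 0 0 0;0 0.008 0 0 0;0 0.009 0 0 0' | sed -n 2,4p
```

```text
position: [0.5443, -0.1694, 0.2687]
tool_rot: [0.192, 3.133, -0.001]
ft_force: [-2.8, -1.7, 10.4]
```

```bash
python3 -m inch '0 0.001 0 0 0;0 0.002 0 0 0;0 0.003 0 0 0;0 0.004 0 0 0;0 0.005 0 0 0;0 0.006 0 0 0;0 0.007 0 0 0;0 0.008 0 0 0;0 0.009 0 0 0' | sed -n 2,4p
```

```text
position: [0.5455, -0.1603, 0.2686]
tool_rot: [0.192, 3.133, -0.0]
ft_force: [-2.6, -0.2, 10.4]
```

```bash
python3 -m inch '0 0.001 0 0 0;0 0.002 0 0 0;0 0.002 0 0 0;0 0.002 0 0 0;0 0.002 0 0 0' | sed -n 2,4p
```

```text
position: [0.5458, -0.158, 0.2686]
tool_rot: [0.191, 3.133, 0.0]
ft_force: [-2.6, 0.2, 10.6]
```

All twelve have been rolled once. I roll back as a check.

```bash
python3 -m inch '0.0005 -0.002 0 0 0;0.0005 -0.004 0 0 0;0.0005 -0.006 0 0 0;0.0005 -0.008 0 0 0;0.0005 -0.010 0 0 0;0.0005 -0.012 0 0 0;0.0005 -0.014 0 0 0;0.0005 -0.016 0 0 0;0.0005 -0.018 0 0 0;0.0005 -0.020 0 0 0;0.0005 -0.022 0 0 0;0.0005 -0.024 0 0 0;0.0005 -0.026 0 0 0;0.0005 -0.028 0 0 0;0.0005 -0.030 0 0 0' | sed -n 1,4p
```

```text
time: 20.1
position: [0.542, -0.1875, 0.2687]
tool_rot: [0.191, 3.132, 0.001]
ft_force: [-1.7, 1.1, 10.4]
```

```bash
python3 -m inch '0 -0.002 0 0 0;0 -0.004 0 0 0;0 -0.006 0 0 0;0 -0.008 0 0 0;0 -0.010 0 0 0;0 -0.012 0 0 0;0 -0.014 0 0 0;0 -0.016 0 0 0;0 -0.018 0 0 0;0 -0.020 0 0 0;0 -0.022 0 0 0;0 -0.024 0 0 0;0 -0.026 0 0 0;0 -0.028 0 0 0;0 -0.030 0 0 0' | sed -n 1,4p
```

```text
time: 21.6
position: [0.5383, -0.2174, 0.2688]
tool_rot: [0.191, 3.132, 0.0]
ft_force: [-1.2, 0.2, 10.0]
```

```bash
python3 -m inch '0 -0.002 0 0 0;0 -0.004 0 0 0;0 -0.006 0 0 0;0 -0.008 0 0 0;0 -0.010 0 0 0;0 -0.012 0 0 0;0 -0.014 0 0 0;0 -0.016 0 0 0;0 -0.018 0 0 0;0 -0.020 0 0 0' | sed -n 1,4p
```

```text
time: 22.6
position: [0.5359, -0.2373, 0.2688]
tool_rot: [0.191, 3.132, 0.0]
ft_force: [-1.6, 0.9, 10.1]
```

```bash
python3 -m inch '0 -0.002 0 0 0;0 -0.004 0 0 0;0 -0.006 0 0 0;0 -0.008 0 0 0;0 -0.010 0 0 0;0 -0.012 0 0 0;0 -0.014 0 0 0;0 -0.016 0 0 0;0 -0.018 0 0 0;0 -0.020 0 0 0;0 -0.020 0 0 0;0 -0.020 0 0 0' | sed -n 1,4p
```

```text
time: 23.8
position: [0.5334, -0.2576, 0.2689]
tool_rot: [0.191, 3.132, -0.001]
ft_force: [-0.5, 0.2, 9.1]
```

```bash
python3 -m inch '0 0 -0.01 0 0;0 0 -0.05 0 0;0.00 0 -0.09 0 0;-0.04 0.03 -0.11 0 0;-0.07 0.06 -0.11 0 0;-0.07 0.066 -0.11 0 0;-0.07 0.066 -0.11 0 0;-0.07 0.066 -0.11 0 0' | sed -n 1,4p;  python3 - <<'E'
from h import *
st=ctrl.get_state();im,d=ctrl.get_image("wrist");cv2.imwrite("pics/w3.png",im[:,:,::-1])
P=cloud("wrist",d,T_cw("wrist",st));c=np.array([.5397,-.2078]);a=np.radians(83.2);ex=np.array([np.cos(a),np.sin(a)]);ey=np.array([-ex[1],ex[0]])
for Q in (np.load("pics/w2.npz")['P'],P):
    q=Q.reshape(-1,3);u=(q[:,:2]-c)@ex;v=(q[:,:2]-c)@ey
    m=(abs(v)<.035)&(q[:,2]>.045)&(q[:,2]<.06)
    print([round(np.percentile(q[m&(abs(u+.0495-.009*k)<.003),2],50)*1000,2) for k in range(12)])
delta([.5251,.1071,.34],105.3)
E
```

```text
time: 24.6
position: [0.6092, -0.2005, 0.376]
tool_rot: [-0.192, -3.134, 0.001]
ft_force: [-1.2, -0.3, -3.0]
[np.float64(51.69), np.float64(51.75), np.float64(51.58), np.float64(51.67), np.float64(51.42), np.float64(51.38), np.float64(51.43), np.float64(51.51), np.float64(51.56), np.float64(51.35), np.float64(51.33), np.float64(51.07)]
[np.float64(48.95), np.float64(49.0), np.float64(48.92), np.float64(48.89), np.float64(48.86), np.float64(48.82), np.float64(48.79), np.float64(48.77), np.float64(48.72), np.float64(48.81), np.float64(48.73), np.float64(48.75)]
d [0.1212 0.2957 0.0363] turn -0.3908 pos [ 0.6089 -0.2013  0.3764] yaw 82.91 axis z [-1.6e-03 -6.0e-04 -1.0e+00] t 24.65
```

View pics/w3.png

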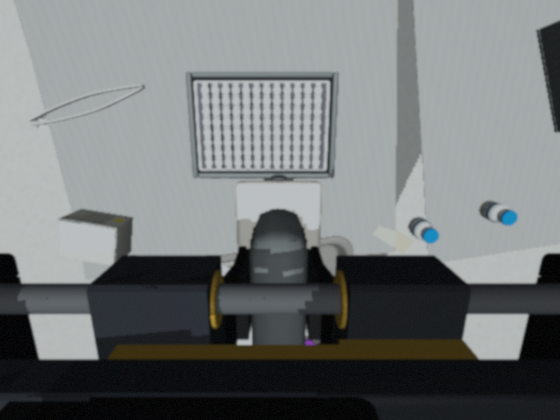

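The picture shows the same layout with nothing moved. The strips dropped about 2.7 mm to an even plane (48.7–49.0 mm), so all are home. Next I take the roller back to the cradle.

```bash
python3 -m inch '0.02 0.04 0 -0.1 0;0.035 0.085 0 -0.2 0;0.055 0.13 0 -0.3 0;0.075 0.175 0.01 -0.39 0;0.095 0.22 0.02 -0.39 0;0.11 0.26 0.03 -0.39 0;0.121 0.285 0.036 -0.39 0;0.121 0.296 0.036 -0.39 0;0.121 0.296 0.036 -0.39 0;0.121 0.296 0.036 -0.39 0;0.121 0.296 0.036 -0.39 0' | sed -n 1,4p;  python3 - <<'E'
from h import *
delta([.5251,.1071,.275],105.3)
im,d=ctrl.get_image("side");cv2.imwrite("pics/s4.png",cv2.resize(im[130:240,190:340,::-1],None,fx=4,fy=4))
E
```

```text
time: 25.75
position: [0.5265, 0.1059, 0.3415]
tool_rot: [-0.414, 3.113, -0.001]
ft_force: [0.7, -0.2, -3.3]
d [0.0011 0.0016 0.0665] turn -0.0028 pos [0.5265 0.1059 0.3415] yaw 105.14 axis z [ 1.e-03 -7.e-04 -1.e+00] t 25.75
```

View pics/s4.png

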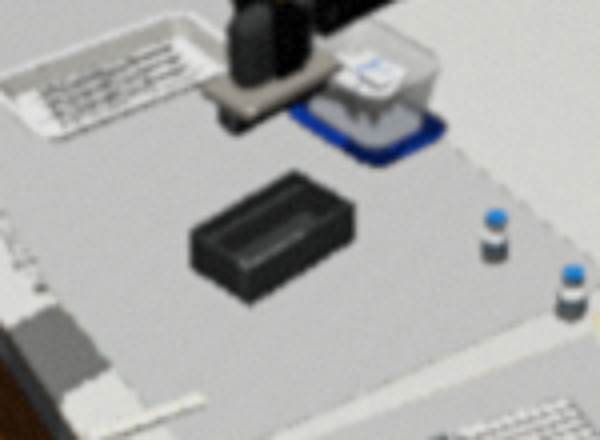

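The side crop shows the roller hanging level above the empty cradle (crop (272,235)), with the vials undisturbed.

```bash
python3 -m inch '0.001 0.0016 0.03 -0.003 0;0.001 0.0016 0.06 -0.003 0;0.001 0.0016 0.08 -0.003 0;0.001 0.0016 0.09 -0.003 0;0.001 0.0016 0.09 -0.003 0;0.001 0.0016 0.09 -0.003 0' | sed -n 1,4p;  python3 - <<'E'
from h import *
delta([.5250,.1073,.2255],105.3)
E
```

```text
time: 26.4
position: [0.5251, 0.1094, 0.252]
tool_rot: [-0.423, 3.111, 0.0]
ft_force: [0.1, 0.1, -2.0]
d [ 0.0007 -0.002   0.0265] turn 0.0033 pos [0.5251 0.1094 0.252 ] yaw 105.49 axis z [ 1.5e-03  3.0e-04 -1.0e+00] t 26.4
```

```bash
python3 -m inch '0.0005 -0.0015 0.005 0.003 0;0.0005 -0.0015 0.01 0.003 0;0.0005 -0.0015 0.014 0.003 0;0.0005 -0.0015 0.018 0.003 0;0.0005 -0.0015 0.022 0.003 0;0.0005 -0.0015 0.0235 0.003 0;0.0005 -0.0015 0.0235 0.003 0' | sed -n 1,4p;  python3 - <<'E'
from h import *
delta([.5250,.1073,.2245],105.3)
E
```

```text
time: 27.1
position: [0.5242, 0.1083, 0.2272]
tool_rot: [0.42, -3.113, 0.0]
ft_force: [0.9, -1.1, -2.3]
d [-0.0005 -0.0011  0.0027] turn 0.0012 pos [0.5242 0.1083 0.2272] yaw 105.37 axis z [-5.e-04 -2.e-04 -1.e+00] t 27.1
```

```bash
python3 -m inch '0 0 0.001 0 0;0 0 0.002 0 0;0 0 0.0025 0 0;0 0 0.003 0 0;0 0 0.003 0 0' | sed -n 1,4p
```

```text
time: 27.6
position: [0.5244, 0.1083, 0.2247]
tool_rot: [-0.42, 3.113, 0.0]
ft_force: [-0.9, -0.2, -1.5]
```

```bash
python3 -m inch '0 0 0.0005 0 0.3;0 0 0.0005 0 0.35;0 0 0 0 0.5;0 0 0 0 0.8;0 0 0 0 1;0 0 0 0 1;0 0 0 0 1;0 0 0 0 1' | sed -n '1,2p;4,6p'; python3 -m inch '0 0 -0.02 0 1;0 0 -0.06 0 1;0 0 -0.11 0 1;0 0 -0.16 0 1;0 0 -0.16 0 1;0 0 -0.16 0 1;0 0 -0.16 0 1;0 0 -0.16 0 1' | sed -n '1,2p;4,6p'; python3 - <<'E'
from h import *
st=ctrl.get_state();im,d=ctrl.get_image("wrist")
P=cloud("wrist",d,T_cw("wrist",st))
near=np.hypot(P[...,0]-.5245,P[...,1]-.11)<.08
for lo,hi in((.08,.095),(.029,.045)):
    m=near&(P[...,2]>lo)&(P[...,2]<hi);print(m.sum(),P[m].mean(0),rect(P[m]))
b=ctrl.get_image("side")[0];cv2.imwrite("pics/s5.png",cv2.resize(np.vstack([im[60:270,150:430],b[100:310,180:460]])[...,::-1],None,fx=1.4,fy=1.4))
E
```

```text
time: 28.4
position: [0.5244, 0.1083, 0.2246]
ft_force: [-0.4, -0.2, -0.1]
grip_width: 0.81
grip_force: 0.0
time: 29.2
position: [0.5238, 0.1082, 0.3827]
ft_force: [-0.1, -0.7, -0.4]
grip_width: 1.005
grip_force: 0.0
1609 [0.52331611 0.10708371 0.0851026 ] (array([0.5249, 0.1077]), array([60.7, 22.4]), 14.9)
3315 [0.51753357 0.10583467 0.03520456] (array([0.5245, 0.108 ]), array([104.3,  62.1]), 15.4)
```

View pics/s5.png

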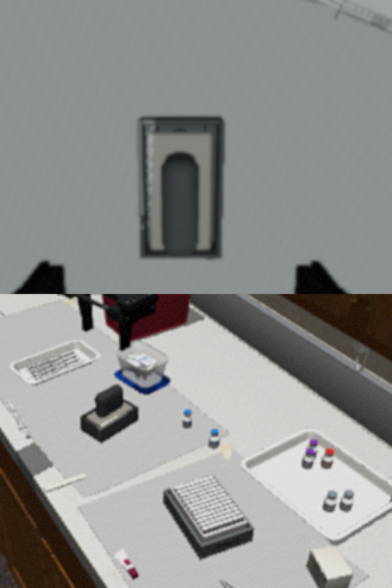

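The roller is upright in the cradle, within 1 mm of its axis and at its original height of 85.1 mm. The gripper is clear, so I hand in.

```bash
python3 -c "
from bench import ctrl
print(ctrl.close_job())"
```

```text
the job is handed in; nothing more can be done
None
```

I rolled all twelve cap strips home at a downward push of about 10–14 N (wrist-force readings between moves), set the roller back upright in its cradle and released it, and handed the job in; the hand-in returned no verdict.

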